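Open the child-safe vitamin jar at the breakfast bar

ROBOT

A 6-joint arm with a two-finger parallel gripper is mounted at the origin on the work surface. World frame = base frame: x ahead of the robot, y to its left, z up, the work surface at z = 0. Lengths are in m, angles in degrees, forces in N, time in s.
With the tool pointing down it reaches from about 0.275 to 0.85 m from the base axis. Payload 5.2 kg.
Tool frame: the origin (TCP) lies on the mounting face of the last link; the fingertips stand 173 mm ahead of it and the grasp point (between the pads) lies 155 mm ahead of it; y points along the fingers, z is the direction in which the jaws open and shut, and the axes are right-handed (so a half turn about y gives the same grasp; the last joint's range is limited). The gripper opens to 85 mm and grips with 20 to 120 N. Pads are 22 mm wide; open, the fingers measure 114 mm over their backs; the gripper's body (76 mm by 85 mm) begins 54 mm behind the grasp point. The pads swing forward as they close: fully open they stand 13 mm farther back than shut.
Start: joints at [61.776, 14.817, 87.949, -0, 77.235, -11.62], TCP at [0.157, 0.527, 0.405] pointing down, gripper open.
Joint ranges: [-179.93, 179.93], [-52.35, 119.4], [10.71, 147.94], [-69.91, 249.91], [12.55, 155.21], [-178.61, 178.61]. Speed limits (degrees/s): [147.25, 147.25, 180, 180, 180, 180].

INTERFACE

Orientations are given as [roll, pitch, yaw] about the fixed x, y, z axes, in that order (R = Rz(yaw) Ry(pitch) Rx(roll)).
In Python, from bench import sensors, vision, sign_off gives the robot as it stands.
- The arm moves only by the shell command python3 -m handwheel 'ROWS' [FORCE]. ROWS is text: rows parted by semicolons, each of 7 numbers parted by spaces: the turn, a rotation vector about the world's x, y, z in degrees, then the shift along the world's x, y, z in m, then the closure, from 0 (fully open) to 1 (shut). In form: rx ry rz tx ty tz jaw; .... A call has 1 to 10 rows; each row shifts and turns the commanded pose from where the row before left it; what a row does not reach is not made up. A row lasts 1/8 s, in which the tool goes at most 62.5 mm and 10.7 degrees, less where a joint would pass 70% of its speed; a pose out of reach is approached as far as the arm can. A call is refused whole if a number of a shift passes 0.0625 or a number of a turn 10.7, either way. A call with a gripper value outside its range is refused whole. The fingers move at their own pace and stop on an object; FORCE is the grip in N (left out, the last holds). Time passes only in rows, so rows that do not move let the fingers close. It gives the time, the measured TCP pose, the force and the opening at its end, in the units of the state.
- sensors.sense(): the state, without advancing time (a new reading comes with each control period).
- vision.read_camera(name): name is "scene" or "top" or "wrist"; returns the picture (400x640x3 uint8, blue, green, red); there is no depth.
- vision.camera_model(name): a dict with "mtx" (3x3 intrinsics, pixels), "dist" ([k1, k2, p1, p2, k3] as OpenCV has them; the pictures are not rectified), "rvec" (rotation vector, rad) and "tvec" (3), from world to camera coordinates, as OpenCV has them; the wrist camera has in their place "mount" (4x4, takes a point from camera to tool coordinates, whose origin is the TCP and whose axes are the tool frame's). Camera axes: x right, y down, z forward; pixel columns grow to the right and rows downward; lengths in m; the calibration is good to about 2 mm. A picture is of the moment at which its call begins: read the wrist's pose just before it. camera_model takes no time and is no camera call.
- sign_off(): hands the job in, once; it reports no verdict.
The state is a dict: "time_s": time; "joint_pos": joint angles; "qvel": joint speeds; "tau": joint torques, N m; "eef_pos": TCP position; "tool_rot": TCP orientation; "contact_force": force on the tool from outside, world axes, zero at the start; "torque": the same for the moment, N m; "opening": finger opening in m.
Only numpy, scipy, OpenCV 4.12 (cv2) and the standard library are available. Lean on these libraries where they do the work, as an engineer would, in place of code of your own. Each camera call takes 0.05 s, during which the arm holds its last target. There are 200 camera calls.

TASK

Open the amber vitamin jar for breakfast: press its white push-and-turn safety cap down, keep it pressed while you turn it anticlockwise until it is free, and lift it off. Finish while still holding the cap in the gripper, level and about five centimetres straight above the open mouth, ready to go back on. Keep the jar standing in its place on the bar and leave the hazelnut jar, egg cup, garlic press and organiser as they are.

Things in the scene. Friction and masses are not known exactly. Their poses are not given: they have to be found in the camera images.
- jar: Amber glass vitamin jar, loose on the bar, with tablets 0.3 to 0.5 kg. Body 70 mm across up to z 66 mm, shoulder sloping in up to 79 mm, neck 39.6 mm across, three lugs, up to the mouth at 105 mm. Capped 118 mm high, the tallest loose thing. Origin: centre of its underside, z up, x towards one lug. Its foot grips the bar better than the cap turns on it, so it hardly turns along while pressed.
- cap: White ribbed safety cap on the jar, 56 mm across, 30 mm high, 30 g, bears a 60 N grip. Origin: centre of its underside, z up. Locked: origin 88 mm above the jar's, 9 mm above the shoulder's top, x along the jar's x within 0.05 rad; turns only 3 degrees. Pressed over 3.5 mm (best fully, 5.5 mm to a firm stop) it turns anticlockwise from above; 48 to 84 degrees on (best 66; stop at 87) it lifts off.
- cap_top (a point): Centre of the cap's flat top, 30 mm above its underside; two red curved arrows there show the opening direction, anticlockwise. A spring inside pushes the cap up: about 4 N when locked, 13 N when fully pressed. Let up before it is turned 48 degrees, the cap stays caught.
- jar_mouth (a point): Centre of the jar's mouth, in the plane of its rim, 105 mm above the jar's underside. The underside of the locked cap is 17 mm below it, so the turned cap must rise 17 mm to clear the mouth. Axes as the jar's.
- storage_jar: Bystander: low round clear glass jar of hazelnuts with a black twist cap, 84 mm in diameter, 76 mm high, loose. Origin: centre of its underside.
- egg_cup: Bystander: teal ceramic egg cup, 51 mm in diameter, 62 mm high, loose. Origin: centre of its underside.
- garlic_press: Bystander: stainless garlic press lying on the bar, 172 mm long, 30 mm wide, 39 mm high, loose. Origin: on the bar about the middle of its length; x runs along it from the handles to the basket.
- organiser: Bystander: transparent stacked organiser with two pull-out drawers, 200 mm deep (x), 150 mm wide (y), 115 mm high, fixed on the bar on the robot's right. Origin: centre of its underside; the drawers open along its -x and may stand up to 50 mm open.
- organiser_drawer0_handle (a point): White knob of the organiser's upper drawer.
- organiser_drawer1_handle (a point): White knob of the organiser's lower drawer.
Mind the look-alikes: they are no part of the job. Of the things like the cap, leave any that is yellow; of the rest the smaller one is meant.

How it is judged:
By the outcome, as a careful person would: the job done as asked, in the order asked, and still so for the second after the job is handed in, while the arm keeps its last pose, push and grip.
It also fails if it takes over 35 s, if anything falls off the work surface, if the arm or the gripper's body presses on something with over 40 N, if the wrist force passes 120 N, or if a joint passes its speed limit or range.

## Working session

There is one attempt and no reset: what is moved stays moved. The work goes in short steps, Python scripts to look and compute and a shell command to move; the robot and the scene stay as the last step left them, time stands still between calls to the robot, and variables do not carry over. Pictures are saved under pics/ and viewed, about 8 in all and at most 12, crops included, and the job is handed in when it is done.

```bash
mkdir -p pics; cat > h.py <<'E'
import numpy as np, cv2
from bench import sensors, vision
from scipy.spatial.transform import Rotation as R
def ray(name,uv,st=None):
    m=vision.camera_model(name);K=np.array(m['mtx'],float);d=np.array(m['dist'],float)
    p=cv2.undistortPoints(np.array(uv,float).reshape(-1,1,2),K,d).reshape(-1,2)
    v=np.c_[p,np.ones(len(p))]
    if 'rvec' in m:
        Rm=cv2.Rodrigues(np.array(m['rvec'],float))[0];t=np.array(m['tvec'],float).ravel()
        return -Rm.T@t, v@Rm
    M=np.array(m['mount']);st=st or sensors.sense()
    Rt=R.from_euler('xyz',st['tool_rot'],degrees=True).as_matrix();p0=np.array(st['eef_pos'])
    return p0+Rt@M[:3,3], v@(Rt@M[:3,:3]).T
def atz(name,uv,z,st=None):
    o,v=ray(name,uv,st); return o+v*((z-o[2])/v[:,2])[:,None]
def proj(name,P):
    m=vision.camera_model(name)
    return cv2.projectPoints(np.array(P,float).reshape(-1,1,3),np.array(m['rvec'],float),np.array(m['tvec'],float),np.array(m['mtx'],float),np.array(m['dist'],float))[0].reshape(-1,2)
E
python3 - <<'E'
from h import *
print(sensors.sense())
for n in ('scene','top','wrist'):
    cv2.imwrite(f'pics/{n}0.png',vision.read_camera(n))
for n in ('scene','top'): print(n,ray(n,[[320,200]]))
print(vision.camera_model('wrist'))
E
```

```text
{'time_s': 0.0, 'joint_pos': array([ 6.17768101e+01,  1.48586395e+01,  8.80100995e+01,  1.42124412e-04,
        7.72346387e+01, -1.16191621e+01]), 'qvel': array([-0.0278986 ,  0.14847697,  0.1081707 , -0.09322103,  0.00980981,
        0.00260381]), 'tau': array([ 1.33629746e-03, -4.46032977e+01, -2.90569335e+01, -2.76723622e-04,
        1.19409274e-02,  1.17515964e-05]), 'eef_pos': array([0.15703667, 0.526884  , 0.40388708]), 'tool_rot': array([-9.01012313e+01,  2.09565245e-02, -1.66040778e+01]), 'contact_force': array([-0.84012592, -0.40503537, -0.51394317]), 'torque': array([0.03204128, 0.0369559 , 0.00625586]), 'opening': 0.0857070692876994}
scene (array([0.89818941, 0.47131537, 1.06406805]), array([[-0.2816632 , -0.50414134, -0.81640976]]))
top (array([ 0.48033595, -0.14620587,  1.30691869]), array([[ 0.06398012, -0.00465475, -0.99795006]]))
{'mtx': array([[332.64999471,   0.        , 315.17378052],
       [  0.        , 332.64999471, 202.16431965],
       [  0.        ,   0.        ,   1.        ]]), 'dist': array([-0.05923062,  0.        ,  0.        ,  0.        ,  0.        ]), 'mount': array([[ 2.84083882e-04,  9.53018524e-01,  3.02911889e-01,
        -7.88322088e-02],
       [ 1.22914074e-03, -3.02912005e-01,  9.53017737e-01,
         3.11951333e-02],
       [ 9.99999204e-01,  1.01584365e-04, -1.25744631e-03,
         6.28653640e-04],
       [ 0.00000000e+00,  0.00000000e+00,  0.00000000e+00,
         1.00000000e+00]])}
```

View pics/top0.png

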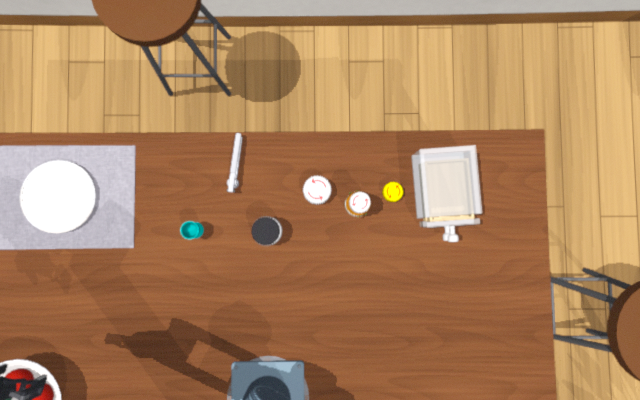

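View pics/scene0.png

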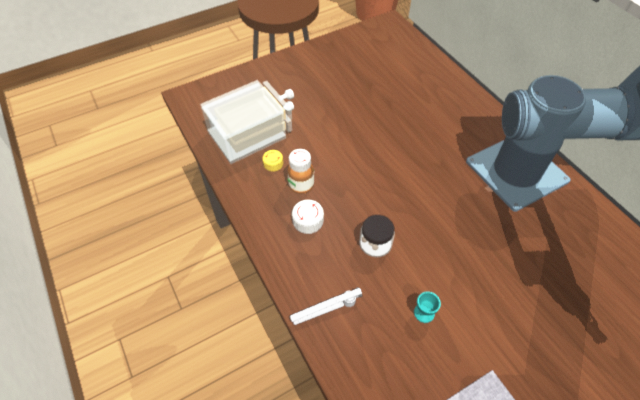

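Top view: cap candidates are a large white lid (317,190), the white cap on the amber jar (358,203) and a yellow lid (393,191). In the scene view they are at (308,216), (300,160) and (273,160). I choose the smaller white cap, on the amber jar at (358,203), and will check it in a crop.

```bash
python3 - <<'E'
from h import *
t=cv2.imread('pics/top0.png');s=cv2.imread('pics/scene0.png')
a=cv2.resize(t[175:235,290:410],None,fx=6,fy=6,interpolation=3)[:290]
b=cv2.resize(s[135:205,255:375],None,fx=6,fy=6,interpolation=3)[:300]
a=cv2.resize(t[178:226,300:410],(720,314),interpolation=3); b=cv2.resize(s[145:195,260:330],(400,286),interpolation=3)
c=np.zeros((600,720,3),np.uint8);c[:314]=a;c[314:,:400]=b;cv2.imwrite('pics/crop1.png',c)
# white blobs
for n,im,box in (('top',t,(340,185,376,222)),('scene',s,(284,145,316,195))):
    x0,y0,x1,y1=box;h=cv2.cvtColor(im,cv2.COLOR_BGR2HSV)[y0:y1,x0:x1].astype(int)
    print(n); 
    for r in range(0,y1-y0): print(y0+r,''.join('#' if p[2]>170 and p[1]<60 else ('r' if p[1]>110 and (p[0]<6 or p[0]>172) else '.') for p in h[r]))
E
```

```text
top
185 ....................................
186 ....................................
187 ....................................
188 ....................................
189 ....................................
190 ....................................
191 ...................#................
192 ................########............
193 ..............############..........
194 .............###############........
195 ............################........
196 ...........##################.......
197 ...........###################......
198 ..........####################......
199 ..........################.###......
200 .........################..###......
201 .....#...######################.....
202 .....#...######################.....
203 .....#...####.#################.....
204 .....#...####..###########.####.....
205 .....#....####################......
206 .....#....####################......
207 .....#....###################.......
208 ...........##################.......
209 ......#.....################........
210 .............###############........
211 .......#......############
[... 1576 characters left out ...]
6 ............................##..
177 ............................##..
178 .....#.....................###..
179 ......##.................#####..
180 .......###.............#######..
181 ........#####.......##########..
182 .........#####################..
183 ...........###################..
184 ......##...##################...
185 ......####.##################...
186 .......#####################....
187 .......###################......
188 .........################.......
189 ...........#############........
190 ..............#######...........
191 ................................
192 ................................
193 ................................
194 ................................
```

View pics/crop1.png

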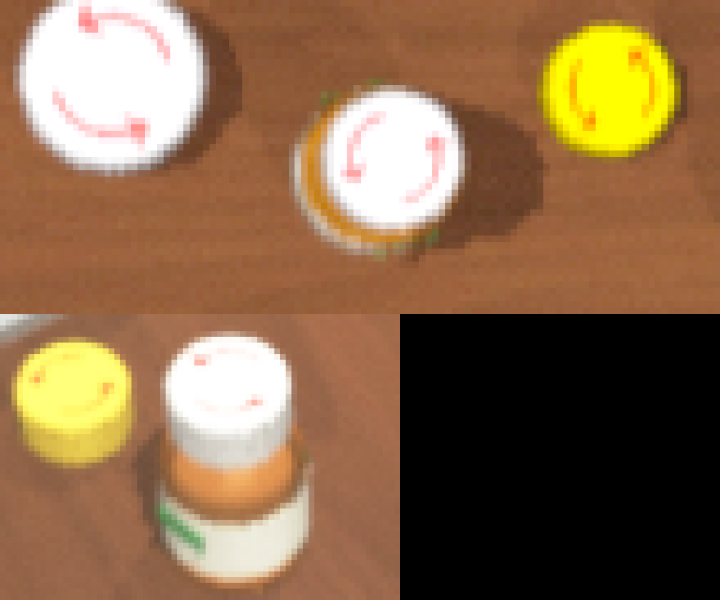

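The crop confirms it: the small white ribbed cap with red arrows sits on the amber jar, top view centre about (360,202). The larger white lid and the yellow one are look-alikes. Next I fit its position from both views.

```bash
python3 - <<'E'
from h import *
from scipy.optimize import least_squares
def cen(n,x,y):
    a=np.linspace(0,2*np.pi,73)
    P=[(x+.028*np.cos(q),y+.028*np.sin(q),z) for z in (.088,.118) for q in a]
    hull=cv2.convexHull(proj(n,P).astype(np.float32)).reshape(-1,2);return hull.min(0),hull.max(0)
obs={'top':((348.5,190.8),(371,212.8)),'scene':((288.7,148.6),(311.3,171.5))}
for use in (['top'],['scene'],['top','scene']):
    f=lambda p:np.concatenate([np.ravel(cen(n,*p))-np.ravel(obs[n]) for n in use])
    r=least_squares(f,[.53,-.22],diff_step=1e-3);print(use,r.x,r.fun.round(1))
print(atz('top',[[317,190],[393,191],[267,231],[235,165],[414,190]],.05))
E
```

```text
['top'] [ 0.55127166 -0.25949455] [ 0.4  0.4 -0.4 -0.4]
['scene'] [ 0.54894676 -0.25885622] [ 0.3 -0.5 -0.3  0.5]
['top', 'scene'] [ 0.55007987 -0.25910643] [ 0.3  0.8 -0.6  0.  -0.1 -0.4 -0.8  0.6]
[[ 0.58949238 -0.14381881  0.05      ]
 [ 0.58454662 -0.35972666  0.05      ]
 [ 0.47460283 -0.00148749  0.05      ]
 [ 0.66306741  0.08892004  0.05      ]
 [ 0.58680557 -0.41929548  0.05      ]]
```

```bash
python3 -m handwheel '0 0 -2 .022 -.044 0 0;0 0 -2 .022 -.044 0 0;0 0 -2 .022 -.044 0 0;0 0 -2 .022 -.044 0 0;0 0 -2 .022 -.044 0 0;0 0 -2 .022 -.044 0 0;0 0 -2 .022 -.044 0 0;0 0 -2 .022 -.044 0 0;0 0 -2 .022 -.044 0 0;0 0 -2 .022 -.044 0 0' 40
python3 -m handwheel '0 0 -2 .022 -.044 0 0;0 0 -2 .022 -.044 0 0;0 0 -2 .022 -.044 0 0;0 0 -2 .022 -.044 0 0;0 0 -2 .022 -.044 0 0;0 0 -2 .022 -.044 0 0;0 0 -2 .022 -.044 0 0;0 0 -2 .019 -.038 0 0;0 0 0 0 0 0 0;0 0 0 0 0 0 0'
python3 - <<'E'
from h import *
s=sensors.sense();im=vision.read_camera('wrist');print(s)
cv2.imwrite('pics/w1.png',im)
E
```

```text
time_s: 1.4
eef_pos: [0.3775, 0.0855, 0.4047]
tool_rot: [-90.0, -0.0, -36.7]
contact_force: [-0.6, 0.6, 0.4]
opening: 0.0859
time_s: 2.65
eef_pos: [0.5498, -0.2586, 0.404]
tool_rot: [-90.0, 0.1, -52.6]
contact_force: [0.4, 0.4, -0.7]
opening: 0.0851
{'time_s': 2.65, 'joint_pos': array([-3.56969557e+01,  2.08075084e+01,  7.96395689e+01,  1.79639201e-02,
        7.96657940e+01, -7.30981925e+01]), 'qvel': array([ 0.90803575, -1.16502326,  0.79930393, -0.07053254, -0.00134667,
        0.04795913]), 'tau': array([-8.33349433e-01, -5.02511430e+01, -2.99383539e+01, -6.80544670e-02,
       -8.36020242e-02,  1.26355812e-04]), 'eef_pos': array([ 0.54984324, -0.25855552,  0.404017  ]), 'tool_rot': array([-90.01591246,   0.11313232, -52.60201887]), 'contact_force': array([ 0.35750967,  0.43942393, -0.73116332]), 'torque': array([ 0.00451753,  0.04742239, -0.04175626]), 'opening': 0.08512450006295612}
```

View pics/w1.png

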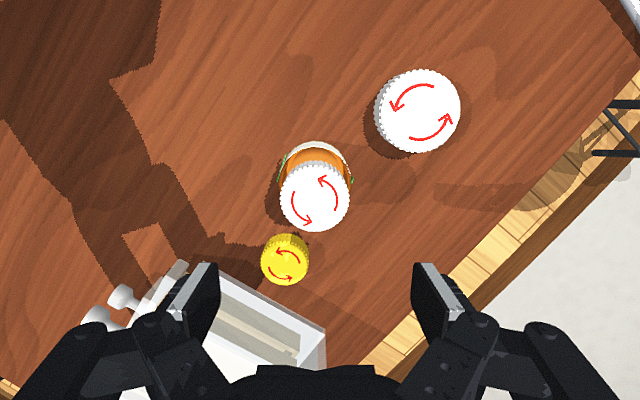

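The wrist view shows the target cap at (315,196), the big white lid at (418,110) and the yellow one at (285,259). I refine the centre from this view.

```bash
cat > fit.py <<'E'
from h import *
from scipy.optimize import least_squares
def wproj(P,s):
    m=vision.camera_model('wrist');M=np.array(m['mount']);T=np.eye(4);T[:3,:3]=R.from_euler('xyz',s['tool_rot'],degrees=True).as_matrix();T[:3,3]=s['eef_pos']
    W=np.linalg.inv(T@M);return cv2.projectPoints(np.array(P,float),cv2.Rodrigues(W[:3,:3])[0],W[:3,3],m['mtx'],m['dist'])[0].reshape(-1,2)
def fit(im,s,seed=(315,196)):
    h=cv2.cvtColor(im,cv2.COLOR_BGR2HSV)
    k=((h[...,2]>150)&(h[...,1]<45)).astype(np.uint8)
    k=cv2.morphologyEx(k,cv2.MORPH_OPEN,np.ones((5,5)))
    n,l,st,c=cv2.connectedComponentsWithStats(k);i=l[seed[1],seed[0]];print(st[i],c[i])
    x,y,w,hh=st[i][:4];obs=np.array([x,y,x+w,y+hh])-.5
    a=np.linspace(0,2*np.pi,73)
    for name,zs in (('top only',(.118,)),('whole',(.088,.118))):
        def f(p):
            q=wproj([(p[0]+.028*np.cos(t),p[1]+.028*np.sin(t),z) for z in zs for t in a],s);return np.r_[q.min(0),q.max(0)]-obs
        r=least_squares(f,[.55,-.259],diff_step=1e-3);print(name,r.x.round(4),r.fun.round(1))
E
python3 - <<'E'
from fit import *
fit(cv2.imread('pics/w1.png'),sensors.sense())
E
```

```text
[ 281  161   68   71 3491] [314.4577485  196.07934689]
top only [ 0.5474 -0.2568] [-0.9  1.9  0.9 -2.1]
whole [ 0.5492 -0.2592] [-0.8 -1.1  0.8  1.2]
```

```bash
python3 -m handwheel '0 0 0 0 0 -.04 0;0 0 0 0 0 -.03 0;0 0 0 0 0 -.02 0;0 0 0 0 0 0 0;0 0 0 0 0 0 0'
python3 - <<'E'
from fit import *
s=sensors.sense();im=vision.read_camera('wrist');print(s['eef_pos'],s['tool_rot'])
cv2.imwrite('pics/w2.png',im)
c=wproj([[.5495,-.259,.118]],s)[0];print(c)
fit(im,s,tuple(int(v) for v in c))
E
```

```text
time_s: 3.32
eef_pos: [0.5504, -0.2584, 0.316]
tool_rot: [-90.0, -0.1, -52.5]
contact_force: [-0.3, -0.8, 0.4]
opening: 0.0853
[ 0.5503623  -0.2583562   0.31604333] [-89.96967384  -0.0913548  -52.54958901]
[313.85181562 246.24647004]
[ 264  196   98   92 6101] [312.39305032 240.95525324]
top only [ 0.5481 -0.2584] [-2.  -0.4  2.   0.7]
whole [ 0.5509 -0.2621] [-1.6 -7.   1.6  7.7]
```

View pics/w2.png

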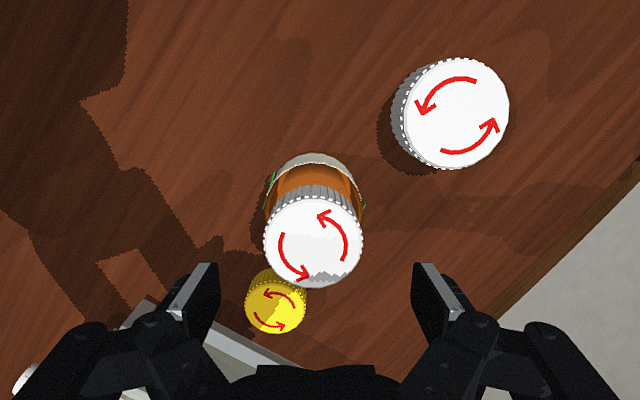

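Close view: cap top centred near (313,242) between the open fingers, clear of both neighbours. I go down and grip.

```bash
python3 -m handwheel '0 0 0 -.001 0 -.03 0;0 0 0 0 0 -.02 0;0 0 0 0 0 -.008 0;0 0 0 0 0 0 0;0 0 0 0 0 0 .2;0 0 0 0 0 0 .3;0 0 0 0 0 0 .4;0 0 0 0 0 0 .5;0 0 0 0 0 0 .6;0 0 0 0 0 0 .6' 50
python3 -m handwheel '0 0 0 0 0 0 .8;0 0 0 0 0 0 .8;0 0 0 0 0 0 .8'
python3 - <<'E'
from fit import *
s=sensors.sense();im=vision.read_camera('wrist');print(s['eef_pos'],s['tool_rot'],s['contact_force'],s['torque'],s['joint_pos'])
cv2.imwrite('pics/w3.png',im)
E
```

```text
time_s: 4.62
eef_pos: [0.5494, -0.2591, 0.2572]
tool_rot: [-90.0, -0.1, -52.6]
contact_force: [-0.6, -0.6, 4.6]
opening: 0.0551
time_s: 5.0
eef_pos: [0.5494, -0.2591, 0.257]
tool_rot: [-90.0, -0.1, -52.6]
contact_force: [0.8, -0.2, 5.1]
opening: 0.0552
[ 0.54937476 -0.25912641  0.25704373] [-8.99835956e+01 -6.29398738e-02 -5.26033168e+01] [ 0.83177897 -0.15657729  5.09226468] [-0.14062692  0.04905505  0.00623122] [-3.57615346e+01  2.80229546e+01  9.03902659e+01 -2.88367477e-03
  6.15217864e+01 -7.31568532e+01]
```

View pics/w3.png

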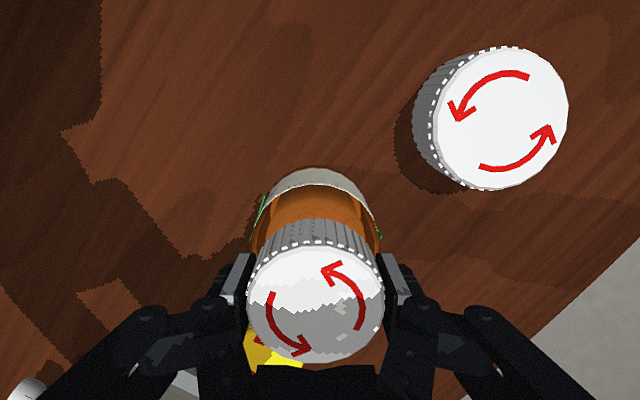

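The cap is held between the pads (opening 55 mm, cap top centred at about (316,303)). Now I press.

```bash
python3 -m handwheel '0 0 0 0 0 -.002 .8;0 0 0 0 0 -.002 .8;0 0 0 0 0 -.001 .8;0 0 0 0 0 -.001 .8;0 0 0 0 0 0 .8;0 0 0 0 0 0 .8' 55
```

```text
time_s: 5.8
eef_pos: [0.5494, -0.2591, 0.2524]
tool_rot: [-90.0, -0.1, -52.6]
contact_force: [-3.3, 0.8, 13.4]
opening: 0.0551
```

```bash
python3 -m handwheel '0 0 0 0 0 -.001 .8;0 0 0 0 0 -.001 .8;0 0 0 0 0 0 .8;0 0 0 0 0 0 .8'
```

```text
time_s: 6.3
eef_pos: [0.5495, -0.2591, 0.2521]
tool_rot: [-90.0, -0.2, -52.6]
contact_force: [-4.1, 3.7, 23.5]
opening: 0.0549
```

```bash
python3 -m handwheel '0 0 3 0 0 0 .8;0 0 5 0 0 0 .8;0 0 5 0 0 0 .8;0 0 5 0 0 0 .8;0 0 0 0 0 0 .8'
python3 - <<'E'
from fit import *
s=sensors.sense();im=vision.read_camera('wrist');print(s['eef_pos'],s['tool_rot'],s['contact_force'],s['torque'])
cv2.imwrite('pics/w4.png',im)
E
```

```text
time_s: 6.92
eef_pos: [0.55, -0.2593, 0.2521]
tool_rot: [-90.0, -0.3, -34.5]
contact_force: [-3.4, 2.2, 21.6]
opening: 0.0552
[ 0.54999954 -0.25932814  0.25211025] [-90.00017841  -0.29864136 -34.52736358] [-3.41616716  2.21939489 21.60677648] [0.26989784 0.50573273 0.17932128]
```

View pics/w4.png

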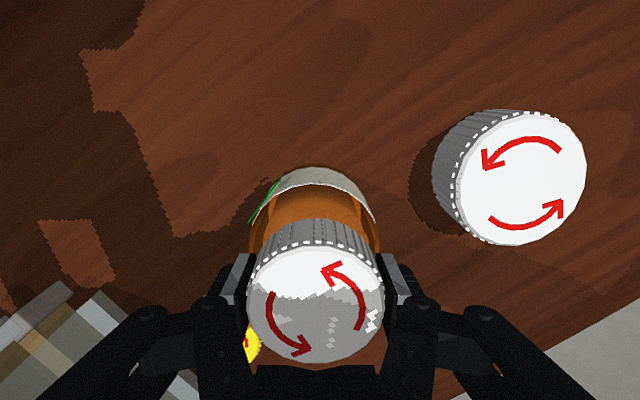

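The arrows stay put relative to the pads while the jar's label and the background rotate, so the cap turns with the gripper and the jar stays. I continue to 66°.

```bash
python3 -m handwheel '0 0 6 0 0 0 .8;0 0 6 0 0 0 .8;0 0 6 0 0 0 .8;0 0 6 0 0 0 .8;0 0 6 0 0 0 .8;0 0 6 0 0 0 .8;0 0 6 0 0 0 .8;0 0 6 0 0 0 .8;0 0 0 0 0 0 .8;0 0 0 0 0 0 .8'
python3 - <<'E'
from fit import *
s=sensors.sense();im=vision.read_camera('wrist');print(s['contact_force'],s['torque'],s['joint_pos'])
t=vision.read_camera('top');cv2.imwrite('pics/w5.png',im)
c=np.zeros((600,640,3),np.uint8);c[:400]=im;c[400:,:320]=cv2.resize(t[170:230,310:406],(320,200),interpolation=3);cv2.imwrite('pics/w5c.png',c)
E
```

```text
time_s: 8.22
eef_pos: [0.5499, -0.2597, 0.2521]
tool_rot: [-90.3, -0.2, 13.4]
contact_force: [-3.4, 1.3, 20.4]
opening: 0.0551
[-3.35164438  1.2582903  20.44477884] [0.07214642 0.60805077 0.15746665] [-3.57657630e+01  2.83377426e+01  9.06642257e+01 -3.21489339e-02
  6.06864573e+01 -1.39168079e+02]
```

View pics/w5c.png

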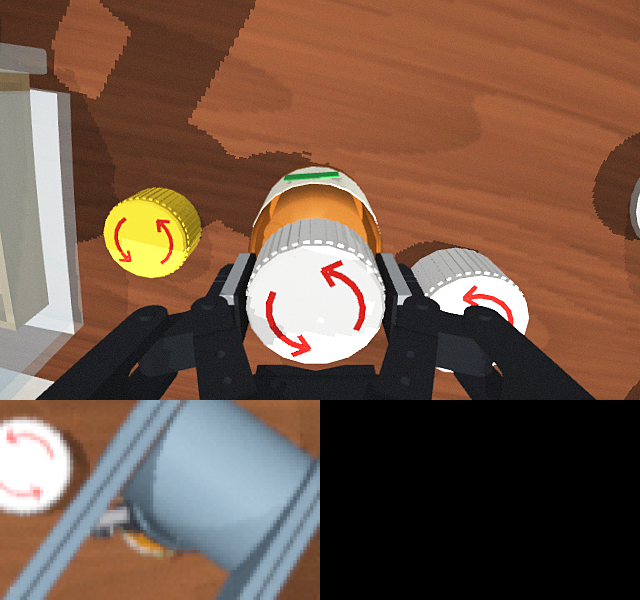

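Turned 66.0° in total. The jar's green label mark has swung from the left to the top (312,176), so the jar stayed. I ease up and watch the force.

```bash
python3 -m handwheel '0 0 0 0 0 -0 .8;0 0 0 0 0 .003 .8;0 0 0 0 0 .003 .8;0 0 0 0 0 .003 .8;0 0 0 0 0 .002 .8;0 0 0 0 0 0 .8;0 0 0 0 0 0 .8'
python3 - <<'E'
from fit import *
s=sensors.sense();im=vision.read_camera('wrist');print(s['contact_force'],s['torque'])
cv2.imwrite('pics/w6.png',im)
E
```

```text
time_s: 9.2
eef_pos: [0.5492, -0.259, 0.2595]
tool_rot: [-90.0, 0.0, 13.4]
contact_force: [1.6, -1.3, 2.1]
opening: 0.0554
[ 1.63504908 -1.27827269  2.10989315] [-0.31278494 -0.24444712  0.05171749]
```

View pics/w6.png

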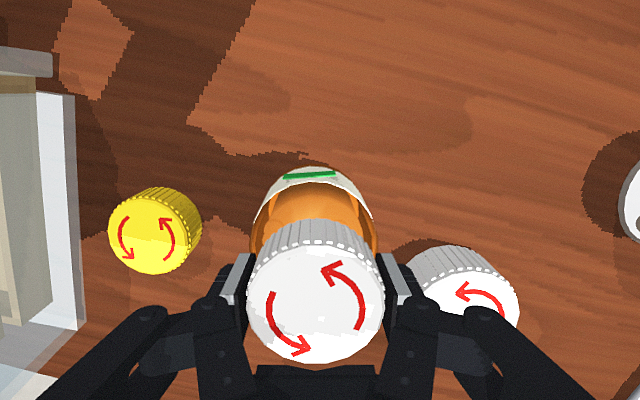

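```bash
python3 -m handwheel '0 0 0 0 0 .003 .8;0 0 0 0 0 .003 .8;0 0 0 0 0 .003 .8;0 0 0 0 0 .003 .8;0 0 0 0 0 .003 .8;0 0 0 0 0 0 .8'
python3 -m handwheel '0 0 0 0 0 .01 .8;0 0 0 0 0 .015 .8;0 0 0 0 0 .015 .8;0 0 0 0 0 .009 .8;0 0 0 0 0 0 .8;0 0 0 0 0 0 .8'
python3 - <<'E'
from fit import *
s=sensors.sense();im=vision.read_camera('wrist');print(s['contact_force'],s['torque'])
t=vision.read_camera('scene');cv2.imwrite('pics/s7raw.png',t);cv2.imwrite('pics/w7.png',im)
cv2.imwrite('pics/t7.png',vision.read_camera('top'))
c=np.zeros((600,800,3),np.uint8);c[:300,:480]=cv2.resize(im,(480,300),interpolation=3);c[300:,:480]=cv2.resize(t[110:210,240:400],(480,300),interpolation=3);cv2.imwrite('pics/c7.png',c)
E
```

```text
time_s: 10.0
eef_pos: [0.5492, -0.2588, 0.2751]
tool_rot: [-90.0, -0.0, 13.4]
contact_force: [0.3, -0.5, 1.0]
opening: 0.055
time_s: 10.75
eef_pos: [0.549, -0.2588, 0.3234]
tool_rot: [-90.0, 0.0, 13.4]
contact_force: [0.9, 0.7, -1.0]
opening: 0.0547
[ 0.89074011  0.65699905 -1.038402  ] [-0.00054751 -0.00800046 -0.03052218]
```

View pics/c7.png

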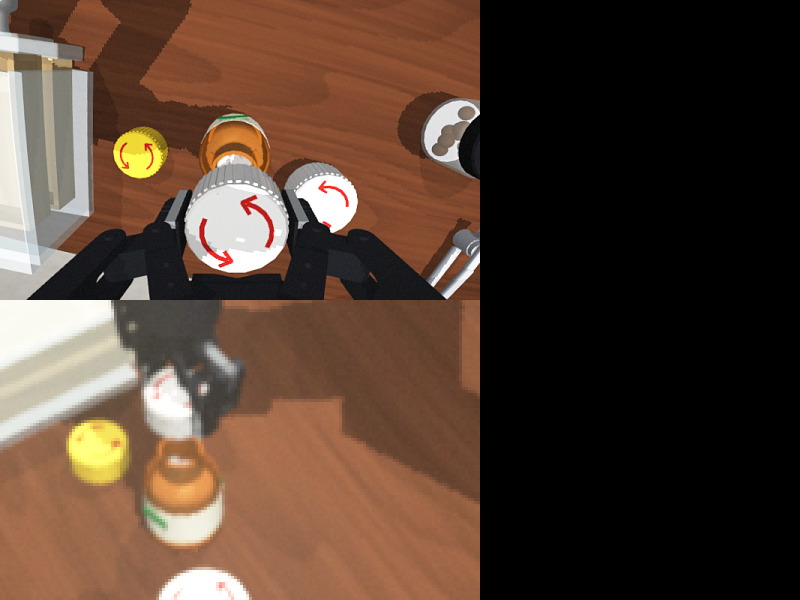

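The scene view shows the jar upright and open at scene crop (183,490), with the cap in the gripper above it at (175,400). I check alignment and level with a model overlay.

```bash
python3 - <<'E'
from fit import *
s=sensors.sense();a=np.linspace(0,2*np.pi,73)
def circ(c,r,z): return [(c[0]+r*np.cos(t),c[1]+r*np.sin(t),z) for t in a]
w=cv2.imread('pics/w7.png');sc=cv2.imread('pics/s7raw.png');K=5
W=cv2.resize(w[120:380,210:410],None,fx=2.3,fy=2.3,interpolation=3);S=cv2.resize(sc[110:195,275:325],None,fx=6.6,fy=6.6,interpolation=3)
def dr(im,q,o,f,col): cv2.polylines(im,[np.int32((q-np.array(o)+.5)*f*16)],True,col,1,cv2.LINE_AA,4)
j=(.5495,-.259);c=s['eef_pos'][:2];z0=s['eef_pos'][2]-.1696;print(c,z0)
for r,z in ((.035,.066),(.0198,.105)):
    dr(W,wproj(circ(j,r,z),s),(210,120),2.3,(255,0,0));dr(S,proj('scene',circ(j,r,z)),(275,110),6.6,(255,0,0))
dr(S,proj('scene',circ(j,.035,0)),(275,110),6.6,(255,0,0))
for z in (z0,z0+.03):
    dr(W,wproj(circ(c,.028,z),s),(210,120),2.3,(0,255,0));dr(S,proj('scene',circ(c,.028,z)),(275,110),6.6,(0,255,0))
o=np.zeros((600,800,3),np.uint8);o[:W.shape[0],:W.shape[1]]=W;o[:S.shape[0],462:462+S.shape[1]]=S;cv2.imwrite('pics/ov.png',o)
w5=cv2.imread('pics/w3.png') if 0 else cv2.imread('pics/w5.png')
A,B=[cv2.cvtColor(x[225:365,255:378],cv2.COLOR_BGR2HSV) for x in (w5,w)]
m=[((x[...,1]>120)&((x[...,0]<8)|(x[...,0]>172))).astype(np.uint8) for x in (A,B)]
for x in m:
    ys,xs=np.nonzero(x);print(len(xs),xs.mean()+255,ys.mean()+225,xs.std(),ys.std())
E
```

```text
[ 0.54898674 -0.25883056] 0.15342103702390839
1224 316.3962418300654 307.7589869281046 33.853959021534166 27.65594378112354
1270 316.88188976377955 306.4708661417323 34.41710666332168 29.325654862390817
```

View pics/ov.png

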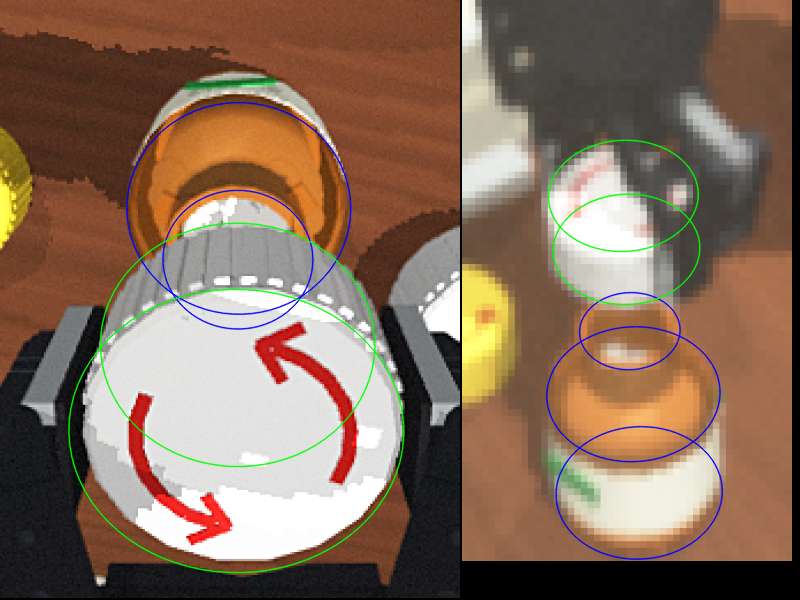

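The jar overlay fits in the scene view to about 1 px, so the jar has not moved. In the wrist view the cap's top is slightly off its model, so I measure any tilt from the arrows relative to the fully seated picture (w5).

```bash
python3 - <<'E'
from fit import *
m=vision.camera_model('wrist');M=np.array(m['mount']);K,D=m['mtx'],m['dist']
def msk(n):
    h=cv2.cvtColor(cv2.imread(n),cv2.COLOR_BGR2HSV);k=((h[...,1]>110)&((h[...,0]<8)|(h[...,0]>172))).astype(np.float32)
    o=np.zeros_like(k);o[245:365,255:378]=k[245:365,255:378];return cv2.GaussianBlur(o,(0,0),1.5)
# cap-top plane points in tool frame, seated & pressed: top .118-.0055=.1125, TCP z .2521 -> y=.1396
Y=.2521-.1125
a=np.linspace(0,6.28,25)[:-1]
P=np.array([(r*np.cos(t),Y,r*np.sin(t)) for r in (.01,.022) for t in a])
W=np.linalg.inv(M);rv=cv2.Rodrigues(W[:3,:3])[0]
q=cv2.projectPoints(P,rv,W[:3,3],K,D)[0].reshape(-1,2)
A=msk('pics/w5.png')
for n in ('w3','w4','w6','w7'):
    cc,H=cv2.findTransformECC(A,msk(f'pics/{n}.png'),np.eye(3,dtype=np.float32),cv2.MOTION_HOMOGRAPHY,(3,300,1e-7),None,1)
    q2=cv2.perspectiveTransform(q[None].astype(np.float32),H)[0]
    def solve(qq):
        r0,t0=cv2.solvePnP(P,qq.astype(np.float64),K,D,rv.copy(),W[:3,3].copy().reshape(3,1),True,cv2.SOLVEPNP_ITERATIVE)[1:]
        Q=np.eye(4);Q[:3,:3]=cv2.Rodrigues(r0)[0];Q[:3,3]=t0.ravel();return M@Q
    Q=solve(q2);c=Q[:3,:3]@[0,Y,0]+Q[:3,3]-[0,Y,0]
    print(n,round(cc,3),'rot(tool) deg',(R.from_matrix(Q[:3,:3]).as_rotvec(degrees=True)).round(1),'shift mm',(c*1000).round(1))
E
```

```text
w3 0.988 rot(tool) deg [-0.2  0.  -0.3] shift mm [ 0.1  0.3 -0. ]
w4 0.996 rot(tool) deg [-0.2 -0.  -0.1] shift mm [ 0.   0.1 -0. ]
w6 0.999 rot(tool) deg [-0.2 -0.  -0.2] shift mm [ 0.   0.2 -0. ]
w7 0.998 rot(tool) deg [-0.2  0.  -0.1] shift mm [ 0.   0.2 -0. ]
```

The cap has not tilted or slipped in the grip since it was seated (0.2° and 0.2 mm). A small height trim, then I hand it in.

```bash
python3 -m handwheel '0 0 0 .0005 -.0005 .0015 .8;0 0 0 0 0 0 .8;0 0 0 0 0 0 .8;0 0 0 0 0 0 .8' && python3 -c "
from bench import sign_off
print(sign_off())"
```

```text
time_s: 11.4
eef_pos: [0.5496, -0.2594, 0.3252]
tool_rot: [-90.0, 0.0, 13.4]
contact_force: [-0.3, -0.1, 0.1]
opening: 0.0549
the job is handed in; nothing more can be done
None
```

The vitamin jar is open, and I handed the job in at 11.4 s with the gripper still holding the cap. I gripped the small white cap, pressed it to its stop at about 23 N, turned it 66° anticlockwise while pressed, and lifted it straight up.

- **Cap position:** its underside is about 50 mm above the open mouth, and sideways it is within about 1 mm of where I measured the jar. That measurement is only good to 1–2 mm, because the camera views disagreed by that much.
- **Cap level:** compared with the picture taken while it was still seated, it has not tilted or slipped in the grip (0.2° and 0.2 mm). My outline overlay in the wrist view showed the cap's top about 5% smaller than the model. I relied on the arrow comparison there, because the outline looked the same with the cap seated.
- **Jar:** it is upright and in its place, matching the model to about one pixel in the scene view.
- **Everything else:** the yellow and the large white lids were untouched wherever they showed in the pictures. I never moved near the hazelnut jar, egg cup, garlic press or organiser, but did not measure them again.

I took no picture after the last 1.5 mm height trim; the wrist force then read near zero and the grip opening was unchanged at 55 mm.

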